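# Raise the cleaning hood's window to its marker

## Task

Push the sloping window of the blue parts-cleaning hood up from beneath its yellow lip with the fingertips, until the red pointer on the window is level with the white line on the orange marker clip, without ever running it well past the clip. The counterweight holds the window where you leave it. Do not grip the lip, leave the marker where it is set, leave the small parts standing in front of the hood alone, and finish clear of everything.

Things in the scene. Friction and masses are not known exactly. Their poses are not given: they have to be found in the camera images.
- hood: Blue metal parts-cleaning hood fixed on the bench, 310 deep x 280 wide x 376 mm high. Origin on the bench, mid-width, 170 behind its front apron; x from front to back, y to its left, z up. The apron is 100 high; above it the front leans back 40 degrees from vertical to the roof. The window slides on this slope between 24 wide rails standing 10 proud. Free space below the lip down to the bench.
- lip_under (a point): Middle of the underside of the yellow lip on the window's lower edge; moves with the window. Lip: flat strip 200 mm wide, 10 thick, standing 45 out square to the window, black rubber strip on its upper side; point 25 out from the window, 20 inside the outer edge. Axes: z up the slope (opening), x square into the window, y to the left. Window shut: 20 mm up the slope from the apron's edge.
- pointer_tip (a point): Tip of the red pointer at the lower right (-y) end of the window, reaching over the right rail; moves with the window, 5 mm up the slope from the lip's underside. Axes as lip_under.
- marker_line (a point): Middle of the white line on the orange clip (16 x 18 mm) on the right rail: the level to which the pointer is to be raised. It lies just right of the pointer's path and 10 mm farther out. The clip is stiff and stays where set. Axes as lip_under: the distance still to raise is marker_line minus pointer_tip along this z (up the slope).
- sash (a joint): Window travel up its slope, m: 0 shut, 0.17 stop. Starts 0.0 to 0.03. Counterweighted: about 5 to 6 N along the slope moves it either way, and it stays where it is left.
- piston: Pale aluminium piston standing upright in front of the hood's left half, 52 mm diameter, 61 mm high, origin at the centre of its foot. Bystander.
- thread_bottle: Dark bottle with a red pointed cap standing in front of the hood's right end, 34 mm diameter, 100 mm high, origin at the centre of its foot. Bystander.
- bushing: Bronze bushing standing in front of the hood's middle, 38 mm diameter, 18 mm high, origin at the centre of its foot. Bystander.

How it is judged:
On the way:
1. the fingers push the lip from beneath while the window is still well below the marker and on its way up (contact force between the fingers and sash_c1 above 1 N and velocity of joint sash above 0.003 m/s and z of pointer_tip in the frame of marker_line below -0.02 m), for 0.1 s.
At the end, for the whole second after the job is handed in: The red pointer is within 10 mm of the white marker line, measured up the slope, the window is at rest, and piston, bottle and bushing stand upright within 25 mm of where they stood (z of pointer_tip in the frame of marker_line between -0.01 and 0.01 m and velocity of joint sash between -0.005 and 0.005 m/s and distance of each of piston, thread_bottle, bushing from where it was at the start of the episode below 0.025 m and angle between each of piston, thread_bottle, bushing's own z axis and vertical below 0.2 rad); the robot touches nothing.
It fails at once if the window runs more than 30 mm past the marker (z of pointer_tip in the frame of marker_line above 0.03 m).
It fails at once if the lip is gripped (fingers press on it from above and from below at once) (contact force between the fingers and sash_c1 above 3 N and contact force between the fingers and sash_c2 above 3 N).
It fails at once if the marker clip is shifted by more than 5 mm (distance of marker_line from where it was at the start of the episode above 0.005 m).
It fails at once if a bystander is pushed more than 25 mm, lifted or tipped over (distance of any of piston, thread_bottle, bushing from where it was at the start of the episode above 0.025 m or height (world z) of any of piston, thread_bottle, bushing above 0.012 m or angle between any of piston, thread_bottle, bushing's own z axis and vertical above 0.5 rad).
It also fails if it takes over 40 s, if anything falls off the work surface, if the arm or the gripper's body presses on something with over 40 N, if the wrist force passes 120 N, or if a joint passes its speed limit or range.

## Robot

A 6-joint arm with a two-finger parallel gripper is mounted at the origin on a cart in front of the work surface, level with it; the furniture and walls round the work are solid. World frame = base frame: x ahead of the robot, y to its left, z up, the work surface at z = 0. Lengths are in m, angles in rad, forces in N, time in s.
With the tool pointing down it reaches from about 0.4 to 0.825 m from the base axis. Payload 7 kg.
Tool frame: the origin (TCP) lies on the centre line of the jaws, within the pads' length; the fingertips stand 22 mm ahead of it and the grasp point (between the pads) lies 3 mm ahead of it (arm.tcp_to_tips is the distance from the TCP to the fingertips, in m); z points along the fingers, y is the line along which they close (so a half turn about z gives the same grasp; the last joint's range is limited). The gripper opens to 88 mm and grips with 3 to 60 N. Pads are 19 mm wide; open, the fingers measure 130 mm over their backs; the gripper's body (78 mm by 193 mm) begins 47 mm behind the grasp point.
Start: joints at [1.606, 0.359, 0.012, 0, -1.224, -0.288], TCP at [0.169, 0.654, 0.249] pointing down, gripper open.
Joint ranges: [-3.07, 3.07], [-1.43, 2.12], [-1.02, 1.25], [-3.03, 1.67], [-3.05, -0], [-3.03, 3.03]. Speed limits (rad/s): [2.39, 2.39, 3.01, 3.14, 3.14, 3.14].

## Interface

Orientations are given as [roll, pitch, yaw] about the fixed x, y, z axes, in that order (R = Rz(yaw) Ry(pitch) Rx(roll)).
In Python, from station import arm gives the robot as it stands.
- The arm moves only by the tool jog_arm, never from a script. Its argument "targets" is a list of rows, each an object of numbers: "dx", "dy", "dz": the shift along the tool's x, y, z in mm; "rx", "ry", "rz": the turn, a rotation vector about the tool's x, y, z in rad; "gripper": the closure, from 0 (fully open) to 1 (shut). In form: [{"dx": .., "dy": .., "dz": .., "rx": .., "ry": .., "rz": .., "gripper": ..}, ...]. A call has exactly 8 rows; each row is the pose to reach, as a shift and turn from the pose commanded when the call began, along the tool's axes at that moment; what a row does not reach only later rows make up. A row lasts 1/12 s, in which the tool goes at most 41.7 mm and 7.16 degrees, less where a joint would pass 70% of its speed; a pose out of reach is approached as far as the arm can. A call with a gripper value outside its range is refused whole. The fingers move at their own pace and stop on an object; "force" is the grip in N (left out, the last holds). Time passes only in rows, so rows that repeat a pose let the fingers close, or fill a call up. It gives the time, the measured TCP pose, the force, the opening and the grip force at its end, in the units of the state.
- arm.get_state(): the state, without advancing time (a new reading comes with each control period).
- arm.grab_frame(name): name is "scene" or "side" or "wrist"; returns a dict with "frame" (480x640x3 uint8, red, green, blue), "z_map" (480x640 float32, m along the optical axis (not along the pixel's ray), 0 where there is no reading), "fx", "fy", "cx", "cy" (pixels), "view" (4x4, takes a point from world to camera coordinates). Camera axes: x right, y down, z forward; pixel columns grow to the right and rows downward; lengths in m; the calibration is good to about 2 mm. A picture is of the moment at which its call begins.
- arm.job_done(): hands the job in; it is judged then, once.
The state is a dict: "t": time; "q": joint angles; "qd": joint speeds; "joint_efforts": joint torques, N m; "eef_pos": TCP position; "ee_rot": TCP orientation; "force": force on the tool from outside, world axes, zero at the start; "moment": the same for the moment, N m; "width": finger opening in m; "gripper_force": force on a finger pad.
Only numpy, scipy, OpenCV 4.12 (cv2) and the standard library are available. Lean on these libraries where they do the work, as an engineer would, in place of code of your own. Each camera call takes 0.05 s, during which the arm holds its last target. There are 200 camera calls.

## Working session

There is one attempt and no reset: what is moved stays moved. The work goes in short steps, Python scripts to look and compute and a tool call to move; the robot and the scene stay as the last step left them, time stands still between calls to the robot, and variables do not carry over. Pictures are saved under pics/ and viewed, at most 10 in all, crops included, and the job is handed in when it is done.

Besides the shell and the picture viewer there is one more tool, called after "Call:" as name([rows], argument=value, ...), one row to a line, values as JSON. jog_arm: Moves the arm, as the interface text tells. Its arguments: {"type":"object","properties":{"targets":{"type":"array","items":{"type":"object","properties":{"dx":{"type":"number"},"dy":{"type":"number"},"dz":{"type":"number"},"rx":{"type":"number"},"ry":{"type":"number"},"rz":{"type":"number"},"gripper":{"type":"number"}}}},"force":{"type":"number"}},"required":["targets"]}

```bash
mkdir -p pics; cat > h.py <<'E'
import numpy as np, cv2, pickle
from station import arm
def grab(n):
    f=arm.grab_frame(n); pickle.dump(f,open(f'pics/{n}.pkl','wb')); return f
def save(f,p): cv2.imwrite('pics/'+p,cv2.cvtColor(f['frame'],cv2.COLOR_RGB2BGR))
def pts(f):
    z=f['z_map'].astype(float); v,u=np.mgrid[:480,:640]
    c=np.stack([(u-f['cx'])/f['fx']*z,(v-f['cy'])/f['fy']*z,z],-1)
    V=np.array(f['view']); return (c-V[:3,3])@V[:3,:3]
E
python3 - <<'E'
from h import *
for n in('scene','side','wrist'): save(grab(n),n+'1.png')
print(arm.get_state())
E
```

```text
{'t': 0.15, 'q': array([ 1.60611777e+00,  3.59218949e-01,  1.12572622e-02, -2.33566153e-04,
       -1.22407585e+00, -2.88131624e-01]), 'qd': array([ 0.0014542 , -0.00175649,  0.00323798,  0.00103876, -0.00042838,
       -0.00060421]), 'joint_efforts': array([-1.75718251e-03, -5.83273101e+01,  2.93288237e+01,  7.00115874e+00,
        8.74554418e-03, -1.07953613e-04]), 'eef_pos': array([0.16875937, 0.65321449, 0.24783863]), 'ee_rot': array([ 3.14034021e+00, -1.42189266e-04, -2.52889600e-01]), 'force': array([ 0.30784233,  0.33647137, -0.51906459]), 'moment': array([ 0.01968311,  0.03784068, -0.02535104]), 'gripper_force': 0.0, 'width': 0.0874781815381524}
```

View pics/scene1.png

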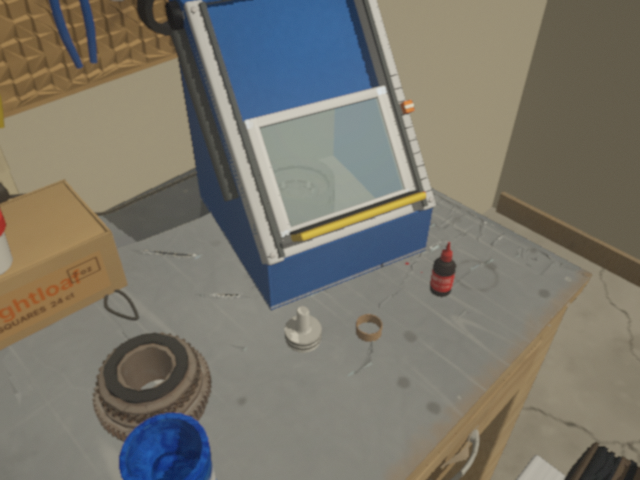

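View pics/side1.png

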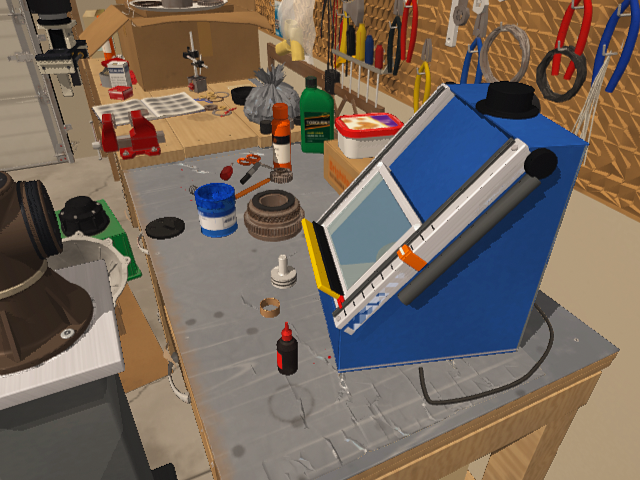

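The scene view shows the yellow lip from (300,237) to (425,198) and the orange clip at (408,106). In the side view the clip is at (411,258), the red pointer at (340,302) and the bottle at (287,350). Next I'll measure these.

```bash
python3 - <<'E'
from h import *
np.set_printoptions(precision=4,suppress=True)
R={}
for n in('scene','side'):
    f=pickle.load(open(f'pics/{n}.pkl','rb')); P=pts(f); h=cv2.cvtColor(f['frame'],cv2.COLOR_RGB2HSV); z=f['z_map']>0
    V=np.array(f['view']); print(n,'cam',-V[:3,:3].T@V[:3,3])
    def m(lo,hi,box):
        k=cv2.inRange(h,np.array(lo),np.array(hi))>0; b=np.zeros_like(k); b[box[1]:box[3],box[0]:box[2]]=1; return k&b&z
    boxes=dict(scene=dict(lip=(285,185,435,245),clip=(395,95,420,118),bottle=(425,235,460,300),bush=(350,310,388,345)),side=dict(lip=(295,212,350,310),clip=(393,240,430,275),bottle=(270,318,305,380),bush=(255,292,285,322),ptr=(333,293,348,310)))[n]
    for k,b in boxes.items():
        lo,hi=dict(lip=((22,150,90),(32,255,255)),clip=((5,150,120),(17,255,255)),bottle=((0,150,80),(6,255,255)),bush=((8,70,60),(22,255,255)),ptr=((0,170,100),(6,255,255)))[k]
        q=P[m(lo,hi,b)]; print(k,len(q),'med',np.median(q,0),'lo',np.percentile(q,3,axis=0),'hi',np.percentile(q,97,axis=0)) if len(q) else print(k,0)
        R[n+k]=q
    # window slope plane: blue on slope / apron
    s=P[cv2.inRange(h,np.array((0,0,0)),np.array((180,255,255)))>0]
    pb=dict(scene=(295,305,322,348),side=(268,252,300,290))[n]; q=P[pb[1]:pb[3],pb[0]:pb[2]].reshape(-1,3); q=q[q[:,2]>.012]; print('piston',np.median(q,0),q.min(0),q.max(0))
    # apron plane
    if n=='scene':
        w=np.zeros((480,640),np.uint8); cv2.fillPoly(w,[np.array([[285,265],[420,225],[422,238],[288,290]])],1)
        q=P[(w>0)&z]; c=q.mean(0); nn=np.linalg.svd(q-c,full_matrices=0)[2][2]; print('apron',c,nn)
    w=np.zeros((480,640),np.uint8)
    cv2.fillPoly(w,[np.array([[225,20],[340,5],[375,80],[255,110]] if n=='scene' else [[440,110],[500,150],[425,210],[400,180]])],1)
    q=P[(w>0)&z]; c=q.mean(0); nn=np.linalg.svd(q-c,full_matrices=0)[2][2]; print('slope',c,nn)
q=R['scenelip']; c=q.mean(0); print('lip axes',np.linalg.svd(q-c,full_matrices=0)[2],c)
q=R['sidelip']; c=q.mean(0); print('lip axes side',np.linalg.svd(q-c,full_matrices=0)[2],c)
E
```

```text
scene cam [0.0958 0.2695 0.6489]
lip 927 med [ 0.4778 -0.193   0.1553] lo [ 0.4482 -0.2859  0.1485] hi [ 0.5034 -0.1103  0.1582]
clip 43 med [ 0.5392 -0.358   0.2293] lo [ 0.5335 -0.366   0.2259] hi [ 0.5465 -0.3526  0.2381]
bottle 169 med [ 0.3831 -0.2851  0.0404] lo [ 0.3745 -0.292   0.0152] hi [ 0.3923 -0.2757  0.0874]
bush 360 med [ 0.4132 -0.1499  0.012 ] lo [ 0.3952 -0.1689  0.0036] hi [ 0.431  -0.1326  0.0191]
piston [ 0.463  -0.0732  0.0232] [ 0.0958 -0.102   0.0122] [0.4962 0.2695 0.6489]
apron [ 0.5007 -0.1984  0.0593] [-0.9581  0.2862 -0.008 ]
slope [ 0.6725 -0.2627  0.2984] [-0.735   0.2178  0.6422]
side cam [ 0.2049 -0.7964  0.6023]
lip 857 med [ 0.4729 -0.2308  0.1539] lo [ 0.4487 -0.3034  0.138 ] hi [ 0.5072 -0.1201  0.158 ]
clip 362 med [ 0.5491 -0.3734  0.2244] lo [ 0.5358 -0.3789  0.2073] hi [ 0.5675 -0.3562  0.2381]
bottle 214 med [ 0.3879 -0.2978  0.0766] lo [ 0.375  -0.3036  0.0178] hi [ 0.3981 -0.291   0.0987]
bush 292 med [ 0.4134 -0.1545  0.0115] lo [ 0.396  -0.1721  0.0016] hi [ 0.4309 -0.1345  0.0194]
ptr 57 med [ 0.4733 -0.3162  0.1316] lo [ 0.4665 -0.3268  0.1284] hi [ 0.4794 -0.3052  0.1336]
piston [ 0.4677 -0.0852  0.023 ] [ 0.2049 -0.7964  0.012 ] [ 0.497  -0.0525  0.6023]
slope [ 0.6772 -0.2603  0.3019] [-0.7351  0.2261  0.6392]
lip axes [[ 0.2846  0.9586  0.0008]
 [ 0.9115 -0.2704 -0.3099]
 [-0.2968  0.0889 -0.9508]] [ 0.4771 -0.1947  0.1548]
lip axes side [[-0.2615 -0.9648 -0.0267]
 [-0.8032  0.2022  0.5603]
 [ 0.5352 -0.1679  0.8278]] [ 0.4753 -0.2246  0.1524]
```

```bash
python3 - <<'E'
from h import *
np.set_printoptions(precision=3,suppress=True)
H=np.zeros((8,12))
for n in('scene','side'):
    f=pickle.load(open(f'pics/{n}.pkl','rb')); P=pts(f)[f['z_map']>0]
    for i in range(8):
        for j in range(12):
            k=(P[:,0]//.1==i)&((P[:,1]+.4)//.1==j)&(P[:,2]<.6)
            if k.sum()>3:H[i,j]=max(H[i,j],np.percentile(P[k,2],99.))
print(H)
# clip white line and pointer in the side image, crop x6
f=pickle.load(open('pics/side.pkl','rb')); c=f['frame'][235:320,320:440]
cv2.imwrite('pics/crop.png',cv2.cvtColor(cv2.resize(c,None,fx=6,fy=6,interpolation=cv2.INTER_CUBIC),cv2.COLOR_RGB2BGR))
E
```

```text
[[0.    0.    0.014 0.275 0.278 0.003 0.    0.    0.    0.    0.    0.   ]
 [0.    0.    0.003 0.259 0.26  0.003 0.    0.    0.    0.336 0.447 0.283]
 [0.004 0.004 0.004 0.004 0.004 0.011 0.011 0.004 0.004 0.058 0.439 0.335]
 [0.066 0.089 0.014 0.004 0.004 0.101 0.1   0.023 0.004 0.057 0.152 0.042]
 [0.164 0.158 0.158 0.061 0.074 0.1   0.101 0.024 0.03  0.037 0.041 0.042]
 [0.287 0.253 0.217 0.186 0.077 0.077 0.005 0.018 0.03  0.01  0.041 0.042]
 [0.378 0.335 0.323 0.241 0.008 0.004 0.005 0.199 0.2   0.039 0.094 0.128]
 [0.411 0.411 0.38  0.005 0.115 0.192 0.192 0.113 0.209 0.228 0.16  0.212]]
```

View pics/crop.png

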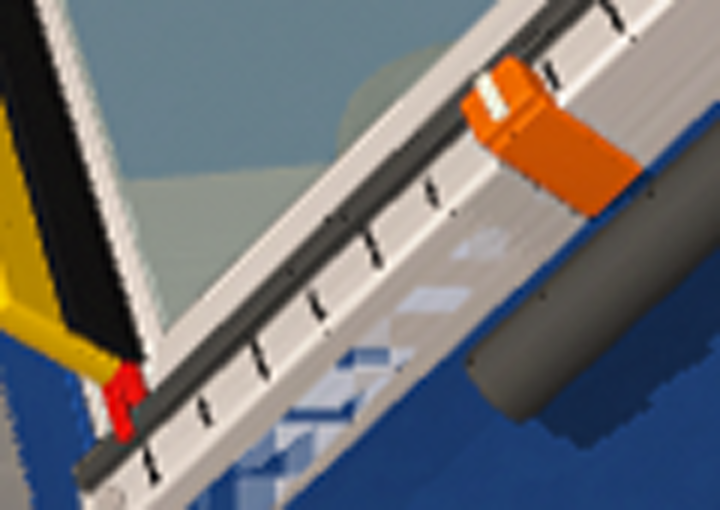

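Call:
jog_arm([
  {"dx":40,"dy":0,"dz":-30,"gripper":1},
  {"dx":70,"dy":25,"dz":-50,"gripper":1},
  {"dx":100,"dy":50,"dz":-60,"gripper":1},
  {"dx":130,"dy":75,"dz":-60,"gripper":1},
  {"dx":160,"dy":100,"dz":-60,"gripper":1},
  {"dx":190,"dy":125,"dz":-60,"gripper":1},
  {"dx":220,"dy":150,"dz":-60,"gripper":1},
  {"dx":250,"dy":180,"dz":-60,"gripper":1},
])

```text
invalid input at $.targets[0]: expected keys dx, dy, dz, rx, ry, rz, gripper
```

The crop shows the white line at image (402,251) and the red pointer from (341,297) to (341,307).

```bash
cat >> h.py <<'E'
def sl(p):
    X=np.array([.958,-.287,0]);Y=np.array([.287,.958,0]);dx=p@X-.5366;dz=p[...,2]-.1
    return np.stack([.643*dx+.766*dz,-.766*dx+.643*dz,p@Y],-1) # s,out,lat
def dist(tag,v=True):
    f=grab('side'); P=sl(pts(f)); h=cv2.cvtColor(f['frame'],cv2.COLOR_RGB2HSV); L=P[...,2]
    r=((cv2.inRange(h,(0,170,90),(6,255,255))>0)|(cv2.inRange(h,(174,170,90),(180,255,255))>0))&(L<-.12)&(P[...,0]>.005)&(P[...,1]>-.01)&(P[...,1]<.07)
    o=(cv2.inRange(h,(7,170,120),(17,255,255))>0)&(L<-.16)&(P[...,0]>.08); t=o&(P[...,1]>.012)
    w=np.zeros(o.shape,bool); w[246:256,397:407]=1; w&=(h[...,1]<110)&(h[...,2]>150)
    for k,m in(('ptr',r),('clip',o),('cliptop',t),('line',w)): print(k,m.sum(),np.median(P[m],0).round(4),P[m].min(0).round(4),P[m].max(0).round(4))
E
python3 -c "
from h import *
dist('a')"
```

```text
ptr 60 [ 0.0289  0.0146 -0.1662] [ 0.0238  0.0106 -0.1798] [ 0.034   0.0175 -0.1529]
clip 358 [ 0.1577  0.0069 -0.2001] [ 0.1445 -0.0185 -0.7042] [ 0.3129  0.4086 -0.1749]
cliptop 145 [ 0.1587  0.0186 -0.1981] [ 0.1445  0.0122 -0.7042] [ 0.3129  0.4086 -0.1749]
line 26 [ 0.1559  0.0208 -0.1887] [ 0.1477  0.0085 -0.2005] [ 0.1585  0.0222 -0.1613]
```

Call:
jog_arm([
  {"dx":40,"dy":0,"dz":-30,"rx":0,"ry":0,"rz":0,"gripper":1},
  {"dx":70,"dy":25,"dz":-50,"rx":0,"ry":0,"rz":0,"gripper":1},
  {"dx":100,"dy":50,"dz":-60,"rx":0,"ry":0,"rz":0,"gripper":1},
  {"dx":130,"dy":75,"dz":-60,"rx":0,"ry":0,"rz":0,"gripper":1},
  {"dx":160,"dy":100,"dz":-60,"rx":0,"ry":0,"rz":0,"gripper":1},
  {"dx":190,"dy":125,"dz":-60,"rx":0,"ry":0,"rz":0,"gripper":1},
  {"dx":220,"dy":150,"dz":-60,"rx":0,"ry":0,"rz":0,"gripper":1},
  {"dx":250,"dy":180,"dz":-60,"rx":0,"ry":0,"rz":0,"gripper":1},
])

```text
t: 0.87
eef_pos: [0.3663, 0.4158, 0.3085]
ee_rot: [-3.141, -0.0, -0.253]
force: [0.7, 0.2, 0.3]
width: 0.0397
gripper_force: 0.0
```

Call:
jog_arm([
  {"dx":18,"dy":32,"dz":0,"rx":0,"ry":0,"rz":0,"gripper":1},
  {"dx":36,"dy":64,"dz":0,"rx":0,"ry":0.1,"rz":0,"gripper":1},
  {"dx":54,"dy":96,"dz":0,"rx":0,"ry":0.2,"rz":0,"gripper":1},
  {"dx":72,"dy":128,"dz":0,"rx":0,"ry":0.3,"rz":0,"gripper":1},
  {"dx":90,"dy":160,"dz":0,"rx":0,"ry":0.4,"rz":0,"gripper":1},
  {"dx":108,"dy":195,"dz":0,"rx":0,"ry":0.5,"rz":0,"gripper":1},
  {"dx":126,"dy":230,"dz":0,"rx":0,"ry":0.55,"rz":0,"gripper":1},
  {"dx":143,"dy":260,"dz":0,"rx":0,"ry":0.6,"rz":0,"gripper":1},
])

```text
t: 1.53
eef_pos: [0.438, 0.1279, 0.308]
ee_rot: [3.141, -0.602, -0.25]
force: [1.3, -0.5, 0.6]
width: 0.0006
gripper_force: 0.0
```

```bash
python3 -c "
from h import *
s=arm.get_state();print(s['eef_pos'],s['ee_rot'],s['q'])"
```

```text
[0.43802324 0.12785663 0.30797225] [ 3.14113431 -0.60237823 -0.25025044] [ 1.11800411 -0.31169465 -0.94747122  0.75024753 -0.95128897 -0.2520997 ]
```

Call:
jog_arm([
  {"dx":1,"dy":36,"dz":5,"rx":0,"ry":0,"rz":0,"gripper":1},
  {"dx":1,"dy":72,"dz":10,"rx":0,"ry":0,"rz":0,"gripper":1},
  {"dx":2,"dy":108,"dz":20,"rx":0,"ry":0,"rz":0,"gripper":1},
  {"dx":2,"dy":146,"dz":30,"rx":0,"ry":0,"rz":0,"gripper":1},
  {"dx":3,"dy":184,"dz":45,"rx":0,"ry":0,"rz":0,"gripper":1},
  {"dx":4,"dy":222,"dz":60,"rx":0,"ry":0,"rz":0,"gripper":1},
  {"dx":4,"dy":260,"dz":75,"rx":0,"ry":0,"rz":0,"gripper":1},
  {"dx":5,"dy":297,"dz":90,"rx":0,"ry":0,"rz":0,"gripper":1},
])

```text
t: 2.2
eef_pos: [0.4287, -0.1538, 0.2717]
ee_rot: [-3.13, -0.585, -0.253]
force: [1.7, 2.0, -0.6]
width: 0.0003
gripper_force: 0.0
```

```bash
python3 -c "
from h import *
s=arm.get_state();print(s['eef_pos'],s['ee_rot'],s['q'])
save(grab('side'),'s2.png')"
```

```text
[ 0.42871174 -0.1538317   0.27170389] [-3.1300878  -0.5845105  -0.25323063] [ 0.23937972 -0.39654892 -1.01554577  0.56690105 -0.48592599  0.6384486 ]
```

View pics/s2.png

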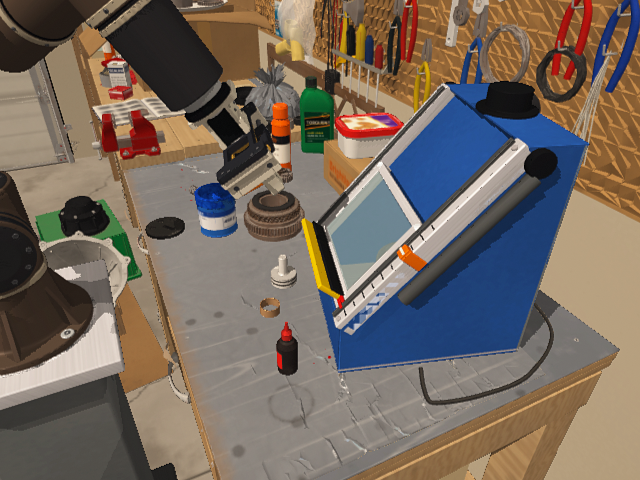

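The gripper hangs above the small parts, with its tip at (280,185), clear of the hood. Joint 3 is near its range end. Lowering and moving outward should relax it.

Call:
jog_arm([
  {"dx":-5,"dy":3,"dz":15,"rx":0,"ry":0,"rz":0,"gripper":1},
  {"dx":-10,"dy":6,"dz":30,"rx":0,"ry":0,"rz":0,"gripper":1},
  {"dx":-15,"dy":9,"dz":45,"rx":0,"ry":0,"rz":0,"gripper":1},
  {"dx":-20,"dy":12,"dz":55,"rx":0,"ry":0,"rz":0,"gripper":1},
  {"dx":-25,"dy":14,"dz":64,"rx":0,"ry":0,"rz":0,"gripper":1},
  {"dx":-25,"dy":14,"dz":64,"rx":0,"ry":0,"rz":0,"gripper":1},
  {"dx":-25,"dy":14,"dz":64,"rx":0,"ry":0,"rz":0,"gripper":1},
  {"dx":-25,"dy":14,"dz":64,"rx":0,"ry":0,"rz":0,"gripper":1},
])

```text
t: 2.92
eef_pos: [0.4466, -0.1815, 0.2223]
ee_rot: [-3.11, -0.55, -0.252]
force: [0.1, -0.3, -0.1]
width: 0.0004
gripper_force: 0.0
```

```bash
python3 -c "
from h import *
s=arm.get_state();print(s['eef_pos'],s['ee_rot'],s['q'])"
```

```text
[ 0.4466475  -0.18153026  0.22229542] [-3.1102147  -0.54954451 -0.25167164] [ 0.08627096 -0.24639805 -1.01599181  0.50071804 -0.30352737  0.79980817]
```

```bash
cat > kin.py <<'E'
import numpy as np
from scipy.optimize import least_squares
from scipy.spatial.transform import Rotation as R
D=[([1.60611777,.359218949,.0112572622,-.000233566,-1.22407585,-.288131624],[.16875937,.65321449,.24783863],[3.14034,-.000142,-.25289]),
([1.11800411,-.31169465,-.94747122,.75024753,-.95128897,-.2520997],[.43802324,.12785663,.30797225],[3.14113431,-.60237823,-.25025044]),
([.23937972,-.39654892,-1.01554577,.56690105,-.48592599,.6384486],[.42871174,-.1538317,.27170389],[-3.1300878,-.5845105,-.25323063]),
([.08627096,-.24639805,-1.01599181,.50071804,-.30352737,.79980817],[.4466475,-.18153026,.22229542],[-3.1102147,-.54954451,-.25167164])]
ry=lambda a:R.from_euler('y',a); rz=lambda a:R.from_euler('z',a); rx=lambda a:R.from_euler('x',a)
def fk(p,q,S):
    a1,d1,l2,a3,d4,L,c1,c2,c3,c4,c5,c6,bx,by=p
    A=rz(q[0]+c1); r=np.array([bx,by,d1])+A.apply([a1,0,0])
    A2=A*ry(q[1]+c2); r=r+A2.apply([0,0,l2])
    A3=A2*ry(S[0]*q[2]+c3); r=r+A3.apply([d4,0,a3])
    A4=A3*rx(S[1]*q[3]+c4)*ry(S[2]*q[4]+c5); r=r+A4.apply([L,0,0])
    return r,A4*rx(S[3]*q[5]+c6)*R.from_matrix([[0,0,1],[0,1,0],[-1,0,0]])
def res(p,S):
    o=[]
    for q,x,e in D:
        r,A=fk(p,q,S); o+=list((r-x)); o+=list((A.inv()*R.from_euler('xyz',e)).as_rotvec()*.5)
    return np.array(o+list(np.array([p[12],p[13]])*.02))
def fit():
    import itertools
    out=[]
    rng=np.random.default_rng(0)
    for S in itertools.product([1,-1],repeat=4):
        for k in range(8):
            c=np.array([-.288*(k%2),0,0,[0,np.pi][k//2%2],[0,np.pi/2][k//4],rng.choice([0,np.pi,np.pi/2,-np.pi/2])])
            p0=np.r_[.05,.35,.4,.03,.4,.25,c,0,0]
            s=least_squares(res,p0,args=(S,),max_nfev=150); out.append((s.cost,S,s.x))
    return sorted(out,key=lambda t:t[0])
if __name__=='__main__':
    np.set_printoptions(precision=3,suppress=True)
    for o in fit()[:8]: print('%.2e'%o[0],o[1],o[2])
E
timeout 300 python3 kin.py
```

```text
5.61e-03 (-1, -1, -1, -1) [-0.174  0.479  0.557 -0.163  0.7    0.215 -0.129  0.387 -0.333 -0.025
 -0.081 -1.653  0.093 -0.128]
5.61e-03 (-1, -1, 1, -1) [-0.174  0.479  0.557 -0.163  0.7    0.215 -0.129  0.387 -0.333  3.116
  0.081  1.488  0.093 -0.128]
5.61e-03 (-1, -1, 1, -1) [-0.174  0.479  0.557 -0.163  0.7    0.215 -0.129  0.387 -0.333  3.116
  0.081  1.488  0.093 -0.128]
5.61e-03 (-1, -1, -1, -1) [-0.174  0.479  0.557 -0.163  0.7    0.215 -0.129  0.387 -0.332  6.258
 -0.081 -1.653  0.093 -0.128]
5.61e-03 (-1, 1, 1, -1) [-0.174  0.479  0.557  0.163 -0.7    0.215 -0.129  0.387  2.809 -3.116
  3.223  1.488  0.093 -0.128]
5.61e-03 (-1, -1, -1, -1) [-0.174  0.479  0.557 -0.163  0.7    0.215 -0.129  0.387 -0.333 -0.025
 -0.081 -1.653  0.093 -0.128]
5.61e-03 (-1, -1, 1, -1) [-0.174  0.479  0.557 -0.163  0.7    0.215 -0.129  0.387 -0.333  3.116
  0.081  1.488  0.093 -0.128]
5.61e-03 (-1, 1, -1, -1) [-0.174  0.479  0.557  0.163 -0.7    0.215 -0.129  0.387  2.809  0.025
 -3.223  4.63   0.093 -0.128]
```

```bash
cat > k2.py <<'E'
from kin import *
import kin, itertools
# UR-like: z, y, y, y, z, y(tool)
def fk(p,q,S):
    d1,l2,l3,off,d5,L,c1,c2,c3,c4,c5,c6=p
    A=rz(q[0]+c1); r=np.array([0,0,d1])
    A=A*ry(q[1]+c2); r=r+A.apply([0,0,l2])
    A=A*ry(S[0]*q[2]+c3); r=r+A.apply([0,0,l3])
    A=A*ry(S[1]*q[3]+c4); r=r+A.apply([0,off,d5])
    A=A*rz(S[2]*q[4]+c5); r=r+A.apply([0,L,0])
    return r,A*ry(S[3]*q[5]+c6)*rx(-np.pi/2)
def res(p,S,D=D):
    o=[]
    for q,x,e in D:
        r,A=fk(p,q,S); o+=list(r-x); o+=list((A.inv()*R.from_euler('xyz',e)).as_rotvec()*.5)
    return np.array(o)
if __name__=='__main__':
    np.set_printoptions(precision=3,suppress=True)
    out=[];rng=np.random.default_rng(0)
    for S in itertools.product([1,-1],repeat=4):
        for k in range(12):
            p0=np.r_[.2,.42,.39,-.15,.1,.25,rng.uniform(-.3,.3),rng.uniform(-.5,.5),rng.uniform(-3,3,4)]
            s=least_squares(res,p0,args=(S,),max_nfev=200); out.append((s.cost,S,s.x))
    for o in sorted(out,key=lambda t:t[0])[:5]: print('%.2e'%o[0],o[1],o[2])
E
timeout 400 python3 k2.py
```

```text
5.32e-02 (-1, -1, -1, -1) [ 0.894  0.439 -0.37   0.532  0.033 -0.146 -1.801  2.865 -3.539 -1.271
 -5.796 -5.216]
5.32e-02 (-1, -1, -1, -1) [ 0.894  0.439 -0.37   0.532  0.033 -0.146 -1.801  2.865 -3.539 -1.271
  0.487 -5.216]
5.32e-02 (-1, -1, -1, -1) [ 0.894 -0.439  0.37   0.532  0.033 -0.146 -1.801 -0.277  2.744 -4.413
  0.487  1.067]
5.32e-02 (-1, -1, 1, -1) [ 0.894  0.439  0.37   0.532 -0.033 -0.146 -1.801  2.865 -0.398 -1.271
 -0.487 -2.074]
5.32e-02 (-1, -1, 1, -1) [ 0.894  0.439  0.37   0.532 -0.033 -0.146 -1.801  2.865 -0.398 -1.271
 -0.487 -2.074]
```

```bash
sed -i "s/a1,d1,l2,a3,d4,L,c1,c2,c3,c4,c5,c6,bx,by=p/a1,d1,l2,a3,d4,L,c1,c2,c3,c4,c5,c6,off,h=p; bx=by=0/; s/A4.apply(\[L,0,0\])/A4.apply([L,off,h])/; s/return np.array(o+.*/return np.array(o+list(1e-3*(p-P0)))/; s/timeout//" kin.py
sed -i "s/^def res/P0=np.array([.0,.3,.45,.0,.45,.25,0,0,0,0,0,0,-.15,0])\ndef res/; s/np.r_\[.05,.35,.4,.03,.4,.25,c,0,0\]/np.r_[.0,.3,.45,.0,.45,.25,c,-.15,0]/; s/-.288\*(k%2)/0*(k%2)/" kin.py
timeout 300 python3 kin.py
```

```text
1.26e-06 (-1, -1, -1, -1) [-0.     0.199  0.602 -0.     0.464  0.356  0.    -0.     0.    -0.
  0.    -1.571 -0.192  0.   ]
1.26e-06 (-1, -1, -1, -1) [-0.     0.199  0.602 -0.     0.464  0.356  0.    -0.     0.    -0.
  0.    -1.571 -0.192  0.   ]
1.26e-06 (-1, -1, -1, -1) [-0.     0.199  0.602 -0.     0.464  0.356  0.    -0.     0.    -0.
  0.    -1.571 -0.192  0.   ]
1.26e-06 (-1, -1, -1, -1) [-0.     0.199  0.602 -0.     0.464  0.356  0.    -0.     0.    -0.
  0.    -1.571 -0.192  0.   ]
6.25e-06 (-1, -1, 1, -1) [ 0.     0.199  0.602 -0.     0.464  0.356 -0.     0.    -0.     3.142
  0.     1.571  0.192  0.   ]
6.25e-06 (-1, -1, 1, -1) [ 0.     0.199  0.602 -0.     0.464  0.356 -0.     0.    -0.     3.142
  0.     1.571  0.192  0.   ]
6.25e-06 (-1, -1, 1, -1) [ 0.     0.199  0.602 -0.     0.464  0.356 -0.     0.    -0.     3.142
  0.     1.571  0.192  0.   ]
6.25e-06 (-1, -1, 1, -1) [ 0.     0.199  0.602 -0.     0.464  0.356 -0.     0.    -0.     3.142
  0.     1.571  0.192  0.   ]
```

```bash
cat > plan.py <<'E'
from kin import *
p=fit()[0][2] if 0 else np.array([0,.199,.602,0,.464,.356,0,0,0,0,0,-np.pi/2,-.192,0]); 
s=least_squares(res,p,args=((-1,)*4,)); p=s.x; S=(-1,)*4
lo=np.array([-3.07,-1.43,-1.02,-3.03,-3.05,-3.03]);hi=np.array([3.07,2.12,1.25,1.67,0,3.03])
X=np.array([.958,-.287,0]);Y=np.array([.287,.958,0]);Z=np.array([0,0,1.])
def w(s,out,lat): 
    dx=.643*s-.766*out; return (.5366+dx)*X+lat*Y+(.1+.766*s+.643*out)*Z
def rot(tilt,dpsi,spin): # tilt from down toward heading
    return rz(-.291+dpsi)*rx(np.pi)*ry(tilt)*rz(spin)
def ik(x,A,q0):
    def f(q):
        r,B=fk(p,q,S); return np.r_[r-x,(B.inv()*A).as_rotvec()*.3]
    o=least_squares(f,np.clip(q0,lo+.02,hi-.02),bounds=(lo+.01,hi-.01),max_nfev=60); return o.x,np.abs(o.fun).max()
if __name__=='__main__':
    np.set_printoptions(precision=2,suppress=True)
    q0=np.array(D[-1][0])
    for tilt in(.45,.6,.75,.9):
      for dpsi in(-.9,-.6,-.3,0,.3):
        for spin in(-1.57,-.6,0,.6,1.57):
            A=rot(tilt,dpsi,spin); d=A.apply([0,0,1]); ok=[]; q=q0
            for st in(-.018,.012,.07,.14):
                q,e=ik(w(st,.04,-.06)-.022*d,A,q); ok.append(e)
                if e>.002: break
                if st==-.018: qa=q
            if max(ok)<.002: print(tilt,dpsi,spin,qa,q,np.minimum(qa-lo,hi-qa).min().round(2))
E
timeout 560 python3 plan.py
```

```text
0.45 0.3 -0.6 [-0.03 -0.01 -0.84 -0.06 -0.3   2.27] [-0.1   0.01 -0.47 -0.08 -0.64  2.33] 0.18
0.45 0.3 0 [-0.03 -0.01 -0.84 -0.06 -0.3   1.67] [-0.1   0.01 -0.47 -0.08 -0.64  1.73] 0.18
0.45 0.3 0.6 [-0.03 -0.01 -0.84 -0.06 -0.3   1.07] [-0.1   0.01 -0.47 -0.08 -0.64  1.13] 0.18
0.45 0.3 1.57 [-0.03 -0.01 -0.84 -0.06 -0.3   0.1 ] [-0.1   0.01 -0.47 -0.08 -0.64  0.16] 0.18
0.6 0.3 -0.6 [-0.07 -0.03 -0.85 -0.28 -0.16  2.52] [-0.12 -0.04 -0.56 -0.16 -0.46  2.42] 0.16
0.6 0.3 0 [-0.07 -0.03 -0.85 -0.28 -0.16  1.92] [-0.12 -0.04 -0.56 -0.16 -0.46  1.82] 0.16
0.6 0.3 0.6 [-0.07 -0.03 -0.85 -0.28 -0.16  1.32] [-0.12 -0.04 -0.56 -0.16 -0.46  1.22] 0.16
0.6 0.3 1.57 [-0.07 -0.03 -0.85 -0.28 -0.16  0.35] [-0.12 -0.04 -0.56 -0.16 -0.46  0.25] 0.16
0.75 0.3 1.57 [-0.4  -0.01 -0.68 -0.97 -0.33  1.25] [-0.17 -0.06 -0.58 -0.37 -0.33  0.48] 0.33
```

```bash
cat > go.py <<'E'
from plan import *
from station import arm
np.set_printoptions(precision=3,suppress=True)
def delta(x,A):
    s=arm.get_state(); B=R.from_euler('xyz',s['ee_rot']); print('d mm',B.inv().apply(x-s['eef_pos'])*1000,'rv',(B.inv()*A).as_rotvec())
E
python3 - <<'E'
from go import *
q=arm.get_state()['q']
for dp in(.3,.4):
  A=rot(.6,dp,0); d=A.apply([0,0,1])
  for back,up in((.03,.11),(.03,.06),(.03,.0),(.0,.0)):
    x=w(-.02,.04,-.06)-.022*d-back*X+up*Z; qq,e=ik(x,A,q); print(dp,back,up,x,qq,e)
    delta(x,A)
E
```

```text
0.3 0.03 0.11 [ 0.414 -0.191  0.239] [-0.002 -0.31  -0.846 -0.015 -0.435  1.594] 8.76760608559124e-10
d mm [-16.558  15.892 -29.724] rv [ 0.11   0.047 -0.219]
0.3 0.03 0.06 [ 0.414 -0.191  0.189] [-0.003 -0.232 -0.931 -0.024 -0.272  1.604] 7.64600115643263e-10
d mm [-42.673  17.23   12.893] rv [ 0.11   0.047 -0.219]
0.3 0.03 0.0 [ 0.414 -0.191  0.129] [-0.01  -0.098 -0.986 -0.127 -0.083  1.712] 2.4240823801383033e-10
d mm [-74.011  18.835  64.033] rv [ 0.11   0.047 -0.219]
0.3 0.0 0.0 [ 0.443 -0.199  0.129] [-0.069 -0.032 -0.857 -0.291 -0.154  1.923] 9.393942134588994e-11
d mm [-48.446  20.507  79.646] rv [ 0.11   0.047 -0.219]
0.4 0.03 0.11 [ 0.414 -0.192  0.239] [-0.123 -0.263 -0.718 -0.255 -0.542  1.983] 4.137419573613243e-14
d mm [-16.234  17.08  -29.563] rv [ 0.165  0.045 -0.303]
0.4 0.03 0.06 [ 0.414 -0.192  0.189] [-0.145 -0.184 -0.762 -0.347 -0.431  2.099] 1.6287908521928073e-13
d mm [-42.349  18.417  13.054] rv [ 0.165  0.045 -0.303]
0.4 0.03 0.0 [ 0.414 -0.192  0.129] [-0.219 -0.055 -0.755 -0.564 -0.347  2.381] 2.278489896756497e-14
d mm [-73.687  20.023  64.194] rv [ 0.165  0.045 -0.303]
0.4 0.0 0.0 [ 0.443 -0.2    0.129] [-0.23  -0.001 -0.7   -0.575 -0.353  2.401] 5.3944348987755555e-14
d mm [-48.123  21.695  79.807] rv [ 0.165  0.045 -0.303]
```

Call:
jog_arm([
  {"dx":-4,"dy":4,"dz":-8,"rx":0.04,"ry":0.01,"rz":-0.08,"gripper":1},
  {"dx":-8,"dy":8,"dz":-15,"rx":0.08,"ry":0.02,"rz":-0.15,"gripper":1},
  {"dx":-12,"dy":12,"dz":-22,"rx":0.12,"ry":0.03,"rz":-0.22,"gripper":1},
  {"dx":-16,"dy":17,"dz":-30,"rx":0.165,"ry":0.045,"rz":-0.3,"gripper":1},
  {"dx":-16,"dy":17,"dz":-30,"rx":0.165,"ry":0.045,"rz":-0.3,"gripper":1},
  {"dx":-16,"dy":17,"dz":-30,"rx":0.165,"ry":0.045,"rz":-0.3,"gripper":1},
  {"dx":-16,"dy":17,"dz":-30,"rx":0.165,"ry":0.045,"rz":-0.3,"gripper":1},
  {"dx":-16,"dy":17,"dz":-30,"rx":0.165,"ry":0.045,"rz":-0.3,"gripper":1},
])

```text
t: 3.58
eef_pos: [0.4147, -0.1917, 0.2403]
ee_rot: [-3.139, -0.603, 0.106]
force: [0.4, -0.2, 0.1]
width: 0.0009
gripper_force: 0.0
```

```bash
python3 - <<'E'
from go import *
s=arm.get_state();print(s['q'],s['eef_pos'],s['ee_rot'])
A=rot(.6,.4,0); d=A.apply([0,0,1])
for back,up in((.03,.11),(.03,.02),(0,0)):
    x=w(-.02,.04,-.06)-.022*d-back*X+up*Z; delta(x,A)
E
```

```text
[-0.125 -0.264 -0.715 -0.258 -0.545  1.984] [ 0.415 -0.192  0.24 ] [-3.139 -0.603  0.106]
d mm [-1.541 -0.058  1.106] rv [-0.    -0.003 -0.003]
d mm [-52.577   0.12   75.236] rv [-0.    -0.003 -0.003]
d mm [-41.126  11.789 107.373] rv [-0.    -0.003 -0.003]
```

Exactly on target. Next I go down and then forward to the pose under the lip.

Call:
jog_arm([
  {"dx":-13,"dy":0,"dz":18,"rx":0,"ry":0,"rz":0,"gripper":1},
  {"dx":-26,"dy":0,"dz":37,"rx":0,"ry":0,"rz":0,"gripper":1},
  {"dx":-39,"dy":0,"dz":56,"rx":0,"ry":0,"rz":0,"gripper":1},
  {"dx":-52,"dy":0,"dz":75,"rx":0,"ry":0,"rz":0,"gripper":1},
  {"dx":-60,"dy":0,"dz":90,"rx":0,"ry":0,"rz":0,"gripper":1},
  {"dx":-52,"dy":5,"dz":97,"rx":0,"ry":0,"rz":0,"gripper":1},
  {"dx":-45,"dy":10,"dz":104,"rx":0,"ry":0,"rz":0,"gripper":1},
  {"dx":-41,"dy":12,"dz":107,"rx":0,"ry":0,"rz":0,"gripper":1},
])

```text
t: 4.25
eef_pos: [0.4431, -0.2011, 0.1274]
ee_rot: [-3.14, -0.6, 0.105]
force: [0.2, -0.3, 0.3]
width: 0.0002
gripper_force: 0.0
```

```bash
python3 - <<'E'
from go import *
from h import *
s=arm.get_state();print(s['q'],s['eef_pos'],s['ee_rot'])
A=rot(.6,.4,0); B=R.from_euler('xyz',s['ee_rot']); u=.643*X+.766*Z
print('u tool',B.inv().apply(u),'tip sl',sl(s['eef_pos']+.022*B.apply([0,0,1])))
delta(w(-.02,.04,-.06)-.022*A.apply([0,0,1]),A)
f=grab('side'); cv2.imwrite('pics/s3.png',cv2.cvtColor(cv2.resize(f['frame'][170:350,200:440],None,fx=3,fy=3),cv2.COLOR_RGB2BGR))
E
```

```text
[-0.234  0.003 -0.697 -0.581 -0.353  2.407] [ 0.443 -0.201  0.127] [-3.14  -0.6    0.105]
u tool [ 0.922  0.248 -0.298] tip sl [-0.021  0.039 -0.061]
d mm [ 0.508 -0.78  -1.105] rv [ 0.     0.    -0.003]
```

View pics/s3.png

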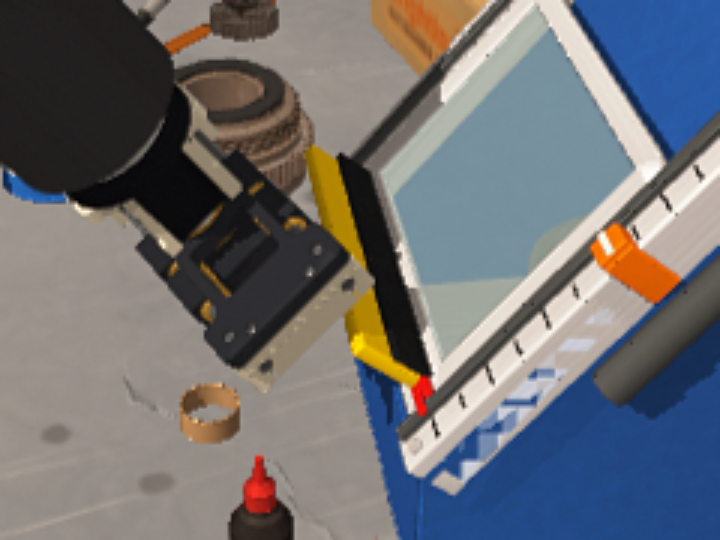

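The gripper sits in front of and just below the lip, clear of the bottle and bushing. Now I start pushing along the slope.

Call:
jog_arm([
  {"dx":6,"dy":1.6,"dz":-1.9,"rx":0,"ry":0,"rz":0,"gripper":1},
  {"dx":12,"dy":3.2,"dz":-3.9,"rx":0,"ry":0,"rz":0,"gripper":1},
  {"dx":18,"dy":4.8,"dz":-5.8,"rx":0,"ry":0,"rz":0,"gripper":1},
  {"dx":23,"dy":6.2,"dz":-7.4,"rx":0,"ry":0,"rz":0,"gripper":1},
  {"dx":28,"dy":7.5,"dz":-9,"rx":0,"ry":0,"rz":0,"gripper":1},
  {"dx":33,"dy":8.9,"dz":-10.7,"rx":0,"ry":0,"rz":0,"gripper":1},
  {"dx":38,"dy":10.2,"dz":-12.3,"rx":0,"ry":0,"rz":0,"gripper":1},
  {"dx":43,"dy":11.6,"dz":-13.9,"rx":0,"ry":0,"rz":0,"gripper":1},
])

```text
t: 4.97
eef_pos: [0.4698, -0.209, 0.1625]
ee_rot: [-3.138, -0.598, 0.104]
force: [-5.3, 2.9, -3.1]
width: 0.0004
gripper_force: 3.1
```

```bash
python3 - <<'E'
from go import *
from h import *
s=arm.get_state();B=R.from_euler('xyz',s['ee_rot']); print(s['q'],s['ee_rot'],s['force'],'tip sl',sl(s['eef_pos']+.022*B.apply([0,0,1])))
dist('b')
E
```

```text
[-0.204 -0.018 -0.652 -0.464 -0.401  2.26 ] [-3.138 -0.598  0.104] [-5.306  2.862 -3.091] tip sl [ 0.024  0.04  -0.061]
ptr 60 [ 0.052  0.015 -0.166] [ 0.045  0.011 -0.18 ] [ 0.057  0.018 -0.156]
clip 365 [ 0.158  0.008 -0.2  ] [ 0.145 -0.019 -0.704] [ 0.313  0.409 -0.175]
cliptop 148 [ 0.159  0.019 -0.199] [ 0.145  0.012 -0.704] [ 0.313  0.409 -0.175]
line 29 [ 0.156  0.021 -0.189] [ 0.147  0.008 -0.199] [ 0.159  0.022 -0.162]
```

Call:
jog_arm([
  {"dx":6,"dy":1.6,"dz":-1.9,"rx":0,"ry":0,"rz":0,"gripper":1},
  {"dx":12,"dy":3.2,"dz":-3.9,"rx":0,"ry":0,"rz":0,"gripper":1},
  {"dx":18,"dy":4.8,"dz":-5.8,"rx":0,"ry":0,"rz":0,"gripper":1},
  {"dx":25,"dy":6.7,"dz":-8,"rx":0,"ry":0,"rz":0,"gripper":1},
  {"dx":32,"dy":8.6,"dz":-10.3,"rx":0,"ry":0,"rz":0,"gripper":1},
  {"dx":39,"dy":10.5,"dz":-12.6,"rx":0,"ry":0,"rz":0,"gripper":1},
  {"dx":45,"dy":12.1,"dz":-14.5,"rx":0,"ry":0,"rz":0,"gripper":1},
  {"dx":50,"dy":13.4,"dz":-16.1,"rx":0,"ry":0,"rz":0,"gripper":1},
])

```text
t: 5.68
eef_pos: [0.5035, -0.2191, 0.2042]
ee_rot: [-3.138, -0.599, 0.104]
force: [-6.1, 3.5, -2.5]
width: 0.0006
gripper_force: 3.4
```

```bash
python3 - <<'E'
from go import *
from h import *
s=arm.get_state();B=R.from_euler('xyz',s['ee_rot']); print(s['q'],s['ee_rot'],s['force'],'tip sl',sl(s['eef_pos']+.022*B.apply([0,0,1])))
print(B.inv().apply(.643*X+.766*Z))
dist('b')
E
```

```text
[-0.194 -0.023 -0.571 -0.378 -0.476  2.159] [-3.138 -0.599  0.104] [-6.142  3.518 -2.489] tip sl [ 0.079  0.04  -0.061]
[ 0.922  0.247 -0.299]
ptr 59 [ 0.106  0.015 -0.166] [ 0.101  0.011 -0.179] [ 0.112  0.018 -0.155]
clip 362 [ 0.158  0.007 -0.2  ] [ 0.145 -0.018 -0.704] [ 0.313  0.409 -0.176]
cliptop 150 [ 0.159  0.019 -0.198] [ 0.145  0.012 -0.704] [ 0.313  0.409 -0.176]
line 29 [ 0.156  0.021 -0.189] [ 0.147  0.008 -0.2  ] [ 0.159  0.022 -0.161]
```

Call:
jog_arm([
  {"dx":6,"dy":1.6,"dz":-1.9,"rx":0,"ry":0,"rz":0,"gripper":1},
  {"dx":12,"dy":3.2,"dz":-3.9,"rx":0,"ry":0,"rz":0,"gripper":1},
  {"dx":18,"dy":4.8,"dz":-5.8,"rx":0,"ry":0,"rz":0,"gripper":1},
  {"dx":23,"dy":6.2,"dz":-7.4,"rx":0,"ry":0,"rz":0,"gripper":1},
  {"dx":28,"dy":7.5,"dz":-9,"rx":0,"ry":0,"rz":0,"gripper":1},
  {"dx":32,"dy":8.6,"dz":-10.3,"rx":0,"ry":0,"rz":0,"gripper":1},
  {"dx":36,"dy":9.6,"dz":-11.6,"rx":0,"ry":0,"rz":0,"gripper":1},
  {"dx":38,"dy":10.2,"dz":-12.3,"rx":0,"ry":0,"rz":0,"gripper":1},
])

```text
t: 6.4
eef_pos: [0.5291, -0.2267, 0.236]
ee_rot: [-3.138, -0.599, 0.104]
force: [-6.2, 3.6, -1.3]
width: 0.0004
gripper_force: 3.2
```

```bash
python3 - <<'E'
from go import *
from h import *
s=arm.get_state();B=R.from_euler('xyz',s['ee_rot']); print(s['q'],s['ee_rot'],s['force'],'tip sl',sl(s['eef_pos']+.022*B.apply([0,0,1])))
dist('b')
f=pickle.load(open('pics/side.pkl','rb')); c=f['frame'][225:315,320:440]
cv2.imwrite('pics/crop2.png',cv2.cvtColor(cv2.resize(c,None,fx=6,fy=6,interpolation=cv2.INTER_CUBIC),cv2.COLOR_RGB2BGR))
E
```

```text
[-0.193 -0.018 -0.498 -0.335 -0.538  2.11 ] [-3.138 -0.599  0.104] [-6.213  3.579 -1.345] tip sl [ 0.12  0.04 -0.06]
ptr 63 [ 0.148  0.015 -0.167] [ 0.142  0.011 -0.18 ] [ 0.153  0.018 -0.156]
clip 358 [ 0.158  0.007 -0.2  ] [ 0.144 -0.019 -0.704] [ 0.313  0.409 -0.176]
cliptop 145 [ 0.159  0.019 -0.198] [ 0.144  0.012 -0.704] [ 0.313  0.409 -0.176]
line 23 [ 0.156  0.021 -0.191] [ 0.154  0.02  -0.199] [ 0.158  0.022 -0.184]
```

View pics/crop2.png

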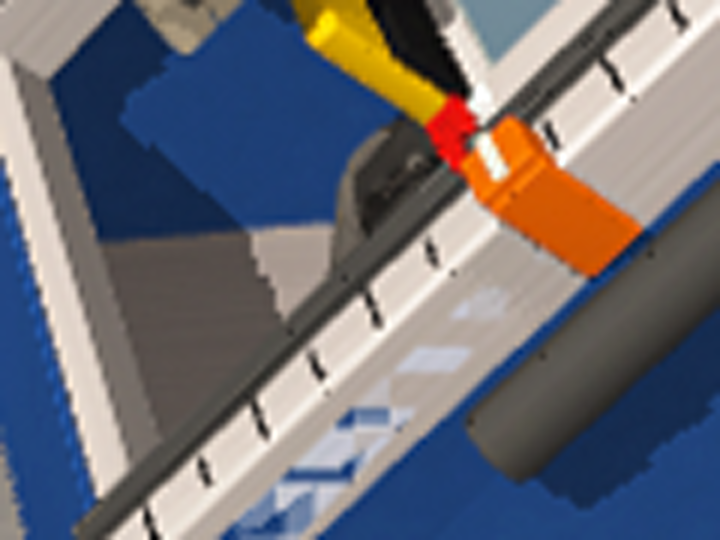

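The red pointer at crop (455,130) is just short of the white line at (490,157). By depth, 8 mm up the slope remain.

Call:
jog_arm([
  {"dx":2,"dy":0.5,"dz":-0.6,"rx":0,"ry":0,"rz":0,"gripper":1},
  {"dx":4,"dy":1.1,"dz":-1.3,"rx":0,"ry":0,"rz":0,"gripper":1},
  {"dx":5.5,"dy":1.5,"dz":-1.8,"rx":0,"ry":0,"rz":0,"gripper":1},
  {"dx":7,"dy":1.9,"dz":-2.3,"rx":0,"ry":0,"rz":0,"gripper":1},
  {"dx":7,"dy":1.9,"dz":-2.3,"rx":0,"ry":0,"rz":0,"gripper":1},
  {"dx":7,"dy":1.9,"dz":-2.3,"rx":0,"ry":0,"rz":0,"gripper":1},
  {"dx":7,"dy":1.9,"dz":-2.3,"rx":0,"ry":0,"rz":0,"gripper":1},
  {"dx":7,"dy":1.9,"dz":-2.3,"rx":0,"ry":0,"rz":0,"gripper":1},
])

```text
t: 7.12
eef_pos: [0.5338, -0.2281, 0.2419]
ee_rot: [-3.138, -0.6, 0.105]
force: [-5.3, 4.0, -2.1]
width: 0.0005
gripper_force: 2.8
```

```bash
python3 - <<'E'
from h import *
dist('b')
E
```

```text
ptr 60 [ 0.1561  0.0146 -0.165 ] [ 0.1488  0.0116 -0.176 ] [ 0.161   0.0171 -0.1534]
clip 357 [ 0.1575  0.007  -0.1999] [ 0.1446 -0.019  -0.7042] [ 0.3129  0.4086 -0.175 ]
cliptop 143 [ 0.1586  0.0188 -0.1983] [ 0.1446  0.0122 -0.7042] [ 0.3129  0.4086 -0.175 ]
line 22 [ 0.1563  0.0213 -0.1918] [ 0.1548  0.0195 -0.2011] [ 0.1585  0.0222 -0.1816]
```

Call:
jog_arm([
  {"dx":-9,"dy":-2.5,"dz":3,"rx":0,"ry":0,"rz":0,"gripper":1},
  {"dx":-18,"dy":-5,"dz":6,"rx":0,"ry":0,"rz":0,"gripper":1},
  {"dx":-28,"dy":-7.5,"dz":9,"rx":0,"ry":0,"rz":0,"gripper":1},
  {"dx":-37,"dy":-10,"dz":12,"rx":0,"ry":0,"rz":0,"gripper":1},
  {"dx":-52,"dy":-18,"dz":2,"rx":0,"ry":0,"rz":0,"gripper":1},
  {"dx":-67,"dy":-26,"dz":-8,"rx":0,"ry":0,"rz":0,"gripper":1},
  {"dx":-83,"dy":-33,"dz":-19,"rx":0,"ry":0,"rz":0,"gripper":1},
  {"dx":-83,"dy":-33,"dz":-19,"rx":0,"ry":0,"rz":0,"gripper":1},
])

```text
t: 7.83
eef_pos: [0.4481, -0.2031, 0.2097]
ee_rot: [-3.138, -0.599, 0.104]
force: [-0.6, -0.1, -1.0]
width: 0.0005
gripper_force: 0.0
```

Call:
jog_arm([
  {"dx":0,"dy":0,"dz":0,"rx":0,"ry":0,"rz":0,"gripper":1},
  {"dx":0,"dy":0,"dz":0,"rx":0,"ry":0,"rz":0,"gripper":1},
  {"dx":0,"dy":0,"dz":0,"rx":0,"ry":0,"rz":0,"gripper":1},
  {"dx":0,"dy":0,"dz":0,"rx":0,"ry":0,"rz":0,"gripper":1},
  {"dx":0,"dy":0,"dz":0,"rx":0,"ry":0,"rz":0,"gripper":1},
  {"dx":0,"dy":0,"dz":0,"rx":0,"ry":0,"rz":0,"gripper":1},
  {"dx":0,"dy":0,"dz":0,"rx":0,"ry":0,"rz":0,"gripper":1},
  {"dx":0,"dy":0,"dz":0,"rx":0,"ry":0,"rz":0,"gripper":1},
])

```text
t: 8.5
eef_pos: [0.4517, -0.204, 0.2105]
ee_rot: [-3.139, -0.599, 0.105]
force: [0.3, 0.8, 0.1]
width: 0.0006
gripper_force: 0.0
```

```bash
python3 - <<'E'
from h import *
dist('b'); f=pickle.load(open('pics/side.pkl','rb')); save(f,'s4.png'); print(arm.get_state()['force'],abs(arm.get_state()['qd']).max())
E
```

```text
ptr 55 [ 0.1559  0.0147 -0.1657] [ 0.1492  0.0115 -0.1754] [ 0.1609  0.017  -0.156 ]
clip 362 [ 0.1577  0.0075 -0.2   ] [ 0.1443 -0.019  -0.7042] [ 0.3129  0.4086 -0.176 ]
cliptop 144 [ 0.1594  0.019  -0.1985] [ 0.1474  0.0122 -0.7042] [ 0.3129  0.4086 -0.176 ]
line 22 [ 0.1568  0.0215 -0.1935] [ 0.1545  0.0197 -0.2002] [ 0.1582  0.0228 -0.1835]
[-0.75613149  0.81511939 -0.19725162] 0.003061236447479287
```

View pics/s4.png

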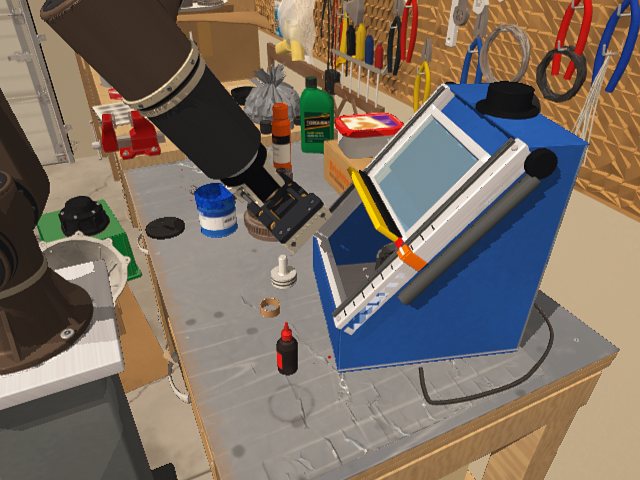

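The window stays raised, with the red pointer (400,243) level with the clip's line (402,251). The small parts haven't moved and the gripper is clear at (300,215).

```bash
python3 -c "
from station import arm
print(arm.job_done())"
```

```text
the job is handed in; nothing more can be done
None
```

I pushed the window up from beneath its lip until the red pointer was level with the white line (within about 1 mm by my measurement), left the clip and small parts where they were, moved the arm clear and handed in the job; it returned no verdict.

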